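# Slow the engraver for horn: seven clicks down, then store

## Task

The next piece is horn, so the engraver has to run slower: turn the big speed dial on its control unit seven clicks anticlockwise, without pushing it in as you turn. The dial is worn a little loose on its shaft, so count the clicks, not the angle. Then push the dial straight in to its stop to store the setting, gently, let it spring out and leave it on that click; do not shove the unit along the table, and leave the small knob and the things around alone.

Things in the scene. Friction and masses are not known exactly. Their poses are not given: they have to be found in the camera images.
- unit: Engraver control unit: dark wedge-shaped case, 1.2 kg, loose on four rubber feet (about 7 N of side push slides it); 172 mm deep (x), 190 wide (y), 47 high at the front (-x, operator's side), 92 at the rear. Origin: centre of the underside, z up. Its top, an aluminium face plate, slopes 15 degrees about y: its normal is (-0.259, 0, 0.966) in this frame
- panel (a point): where the big dial's axis meets the face plate, at (-0.0145, -0.035, 0.0661) in the unit's frame; axes as the unit's. A low rocker switch and display at the plate's rear edge stand less than 8 mm high
- dial_top (a point): centre of the big dial's flat top, 26 mm above the face plate along its normal. z = dial axis, pointing out of the plate; x points to the finger dimple and turns with it. Dial: plain aluminium knob, finely ribbed, 36 mm in diameter, 22 tall, its underside 4 mm clear of the plate; turns endlessly; ring of 20 dark ticks round it, one per click
- dimple (a point): centre of the dark finger dimple (7 mm) in the dial's top, 12 mm from the axis; shows how far the dial (not the shaft) has turned
- shaft (a joint): turn of the speed dial's shaft in rad, 0 at the start, growing anticlockwise seen looking down on the face plate (slower). It rests at each multiple of 0.314 rad (18 degrees, 20 clicks a turn) and falls into the nearest rest when let go; 0.08 Nm turns it over a click. Its slotted end (12 mm across) shows in the middle of the dial's top. Seven clicks anticlockwise = 2.199
- dial (a joint): turn of the dial upon its shaft in rad: the play between them, -0.22 to 0.22, anywhere in between at the start. The dial drives the shaft only at the ends of this play (anticlockwise at +0.22); the shaft may jump ahead within it as it falls into a click
- press (a joint): how far the big dial is pushed in along its axis, in m: 0 = out, 0.0025 = on its stop. A spring holds it out: it starts to move at 4 N and is on its stop at 8 N. Pressing with over 20 N is too hard for the switch behind it. Pushed in on a wrong click it stores a wrong speed
- limit (a joint): turn of the small knob (18 mm in diameter, 15 mm high) 90 mm to the left (+y) of the big dial on the same face plate, in rad; 0 at the start, stiff, to be left alone
- handpiece: steel engraving handpiece lying in a black rest, 175 x 50 x 59 mm together, 165 mm to the left (+y) of the unit; to be left alone. Origin: centre of the underside
- burs: wooden block with ten upright burs, 85 x 45 x 56 mm, 160 mm to the right (-y) of the unit; to be left alone. Origin: centre of the underside
- horn: cow horn blank lying on the table, about 170 mm long and 44 mm thick; to be left alone. Origin: on the table under its middle
- bell: brown cowbell standing on its mouth, 76 mm across, 100 mm high; to be left alone
- pair: two foil-trimmed sticks upright on a 70 x 120 mm wooden plaque, 168 mm high; to be left alone
- horseshoe: horseshoe on a wooden plaque, 130 x 140 x 26 mm; to be left alone
- tape: roll of tape lying flat, 96 mm across, 24 mm high; to be left alone
- partsbox: open wooden box with foil ends, 110 x 170 x 60 mm, beyond the unit; to be left alone

How it is judged:
On the way, in this order (a step that is already met when the one before it is completed fails the run):
1. the speed dial's shaft rests on the seventh click anticlockwise, not pushed in (value of joint shaft between 2.1 and 2.3 rad and value of joint press below 0.0008 m), for 0.3 s.
2. the dial is pushed in to its stop on that click (value of joint shaft between 2.08 and 2.32 rad and value of joint press above 0.0022 m), for 0.15 s.
At the end, for the whole second after the job is handed in: the speed dial's shaft rests seven clicks anticlockwise of where it began (2.199 rad, within 0.1), the dial fully sprung out, after having been pushed in to its stop on that click; the unit stands at rest on its feet (value of joint shaft between 2.1 and 2.3 rad and value of joint press below 0.0005 m and linear speed of unit below 0.01 m/s and angle between unit's own z axis and vertical below 0.03 rad); the robot touches nothing.
It fails at once if the dial pushed in more than half way on any other click (value of joint press above 0.0013 m and (value of joint shaft below 2.04 rad or value of joint shaft above 2.36 rad)).
It fails at once if the dial or the unit pressed hard: more than 20 N on top of the weight of the unit (over 32 N on the table) (contact force between unit and table_c0 above 32 N).
It fails at once if the unit shoved more than 5 mm along the table (distance of unit from where it was at the start of the episode above 0.005 m).
It fails at once if the small knob turned (value of joint limit above 0.2 rad or value of joint limit below -0.2 rad).
It fails at once if a thing around the unit moved more than 20 mm (distance of any of handpiece, burs, horn, bell, pair, horseshoe, tape, partsbox from where it was at the start of the episode above 0.02 m).
It also fails if it takes over 72 s, if anything falls off the work surface, if the arm or the gripper's body presses on something with over 40 N, if the wrist force passes 120 N, or if a joint passes its speed limit or range.

## Robot

A 6-joint arm with a two-finger parallel gripper is mounted at the origin on the work surface. World frame = base frame: x ahead of the robot, y to its left, z up, the work surface at z = 0. Lengths are in m, angles in rad, forces in N, time in s.
With the tool pointing down it reaches from about 0.375 to 0.925 m from the base axis. Payload 5.7 kg.
Tool frame: the origin (TCP) lies between the finger pads; the fingertips stand 19 mm ahead of it and the grasp point (between the pads) is the TCP; z points along the fingers, y is the line along which they close (so a half turn about z gives the same grasp; the last joint's range is limited). The gripper opens to 85 mm and grips with 20 to 120 N. Pads are 22 mm wide; open, the fingers measure 114 mm over their backs; the gripper's body (76 mm by 85 mm) begins 54 mm behind the grasp point. The pads swing forward as they close: fully open they stand 13 mm farther back than shut.
Start: joints at [1.217, 0.359, 1.51, -0, 1.272, -0.115], TCP at [0.142, 0.583, 0.25] pointing down, gripper open.
Joint ranges: [-2.97, 2.97], [-1.01, 2.36], [0.21, 2.38], [-0.96, 4.11], [0.2, 2.71], [-2.98, 2.98]. Speed limits (rad/s): [2.39, 2.39, 3.14, 3.14, 3.14, 3.14].

## Interface

Orientations are given as a rotation vector (axis times angle).
In Python, from workcell import arm, eyes gives the robot as it stands.
- The arm moves only by the tool move_arm, never from a script. Its argument "motion" is a list of rows, each a list of 4 numbers: the shift along the tool's x, y, z in mm, then the turn about the tool's z in rad. A call has 1 to 10 rows; each row shifts and turns the commanded pose from where the row before left it, along the tool's axes as they then stand; what a row does not reach is not made up. A row lasts 1/12 s, in which the tool goes at most 41.7 mm and 7.16 degrees, less where a joint would pass 70% of its speed; a pose out of reach is approached as far as the arm can. A call is refused whole if a number of a shift passes 41.7 or a number of a turn 0.125, either way. A call with a gripper value outside its range is refused whole. "gripper" is the closure in counts, from 0 (fully open) to 255 (shut), set as the call begins (left out, the last holds). The fingers move at their own pace and stop on an object; "grip_force" is the grip in N (left out, the last holds). Time passes only in rows, so rows that do not move let the fingers close. It gives the time, the measured TCP pose, the force, the opening and the grip force at its end, in the units of the state.
- arm.get_obs(): the state, without advancing time (a new reading comes with each control period).
- eyes.read_camera(name): name is "side" or "top" or "wrist"; returns a dict with "pixels" (400x640x3 uint8, red, green, blue), "fovy" (degrees; the focal length in pixels is half the picture's height over the tangent of half this angle, whatever the lens; pixels are square), "cx", "cy" (the principal point, pixels), "R" (3x3) and "t" (3): a world point X has camera coordinates R X + t; the wrist camera has in their place "mount" (4x4, takes a point from camera to tool coordinates, whose origin is the TCP and whose axes are the flange's). Camera axes: x right, y down, z forward; pixel columns grow to the right and rows downward; lengths in m; the calibration is good to about 2 mm. A picture is of the moment at which its call begins: read the wrist's pose just before it. There is no depth.
- arm.job_done(): hands the job in; it is judged then, once.
The state is a dict: "time": time; "joint_pos": joint angles; "qvel": joint speeds; "tau": joint torques, N m; "eef_pos": TCP position; "ee_rot": TCP orientation; "ft_force": force on the tool from outside, world axes, zero at the start; "wrist_torque": the same for the moment, N m; "opening": opening from 0.0 (shut) to 1.0 (fully open); "finger_force": force on a finger pad.
Only numpy, scipy, OpenCV 4.12 (cv2) and the standard library are available. Lean on these libraries where they do the work, as an engineer would, in place of code of your own. Each camera call takes 0.05 s, during which the arm holds its last target. There are 200 camera calls.

## Working session

There is one attempt and no reset: what is moved stays moved. The work goes in short steps, Python scripts to look and compute and a tool call to move; the robot and the scene stay as the last step left them, time stands still between calls to the robot, and variables do not carry over. Pictures are saved under pics/ and viewed, at most 10 in all, crops included, and the job is handed in when it is done.

Besides the shell and the picture viewer there is one more tool, called by a JSON object that holds its "name" and its "arguments". move_arm: Moves the arm, as the interface text tells. Its arguments: {"type":"object","properties":{"motion":{"type":"array","items":{"type":"array","items":{"type":"number"}}},"gripper":{"type":"number"},"grip_force":{"type":"number"}},"required":["motion"]}

```bash
mkdir -p pics; ls
python3 - <<'E'
from workcell import arm, eyes
import cv2,numpy as np
o=arm.get_obs();print(o)
for n in("top","side","wrist"):
    d=eyes.read_camera(n);cv2.imwrite(f"pics/{n}0.png",d["pixels"][:,:,::-1]);print(n,{k:v for k,v in d.items() if k!="pixels"})
E
```

```text
pics
{'time': 0.0, 'joint_pos': array([ 1.21687900e+00,  3.59495850e-01,  1.51144438e+00,  1.82796594e-05,
        1.27249328e+00, -1.15106511e-01]), 'qvel': array([-0.00121017, -0.00042382, -0.00077543,  0.0005511 ,  0.00112874,
       -0.00021577]), 'tau': array([-2.02799342e-04, -5.27638865e+01, -2.78615588e+01, -1.16613855e-04,
        1.33626134e-02,  3.80166921e-05]), 'eef_pos': array([0.14170759, 0.58235896, 0.24945446]), 'ee_rot': array([-3.74187659e-01, -3.11877955e+00,  2.80568550e-03]), 'ft_force': array([ 0.02142795, -0.67820281,  0.36091123]), 'wrist_torque': array([ 0.02501822, -0.06493141,  0.04053053]), 'finger_force': 0.0, 'opening': 1.0045122340184884}
top {'fovy': 49.73714942013332, 'cx': 316.6579845617105, 'cy': 202.3106759369524, 'R': array([[-0.02486382, -0.99964336, -0.00974391],
       [-0.98613931,  0.02612505, -0.16384978],
       [ 0.1640459 ,  0.00553492, -0.98643718]]), 't': array([0.00652662, 0.61279698, 1.37481626])}
side {'fovy': 55.31437762121463, 'cx': 319.44419682588784, 'cy': 200.73421937007166, 'R': array([[ 0.69435705, -0.71956583,  0.0096594 ],
       [-0.53760301, -0.52759845, -0.65774074],
       [ 0.47838405,  0.45151399, -0.75318246]]), 't': array([-0.41266115,  0.38019787,  0.83655153])}
wrist {'fovy': 66.72660278418748, 'cx': 316.49144734155965, 'cy': 196.95827637963814, 'mount': array([[-5.89252119e-04, -9.64278138e-01, -2.64891157e-01,
         6.61941687e-02],
       [ 9.99999559e-01, -7.61822703e-04,  5.48742813e-04,
        -2.78316736e-06],
       [-7.30940795e-04, -2.64890717e-01,  9.64278162e-01,
        -1.24480090e-01],
       [ 0.00000000e+00,  0.00000000e+00,  0.00000000e+00,
         1.00000000e+00]])}
```

View pics/top0.png

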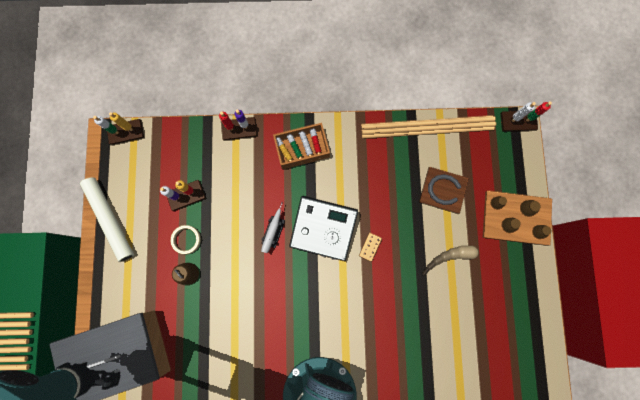

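View pics/side0.png

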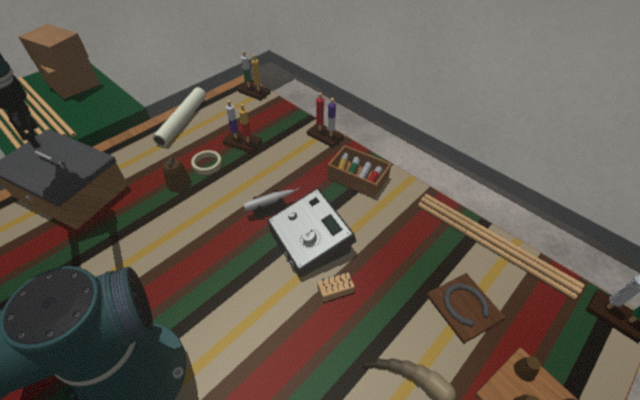

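The top view shows the unit's white plate with corners near (299,197), (359,208), (346,261) and (290,250). The dial is at about (333,237) and the small knob at (305,231). The unit's yaw looks like about -0.2 rad, and the side view agrees.

```bash
cat > h.py <<'E'
import numpy as np,cv2
from scipy.spatial.transform import Rotation as Ro
from workcell import arm,eyes
def cam(n):
    o=arm.get_obs();d=eyes.read_camera(n);f=200/np.tan(np.radians(d["fovy"]/2))
    if n=="wrist":
        T=np.eye(4);T[:3,:3]=Ro.from_rotvec(o["ee_rot"]).as_matrix();T[:3,3]=o["eef_pos"];M=T@d["mount"]
        C,Rw=M[:3,3],M[:3,:3]
    else: Rw=d["R"].T;C=-Rw@d["t"]
    return d["pixels"],f,d["cx"],d["cy"],C,Rw
def ray(c,p):
    _,f,cx,cy,C,Rw=c;return C,Rw@np.array([(p[0]-cx)/f,(p[1]-cy)/f,1])
def onplane(c,p,P,n):
    C,v=ray(c,p);return C+v*(np.dot(n,np.subtract(P,C))/np.dot(n,v))
def two(c1,p1,c2,p2):
    C1,v1=ray(c1,p1);C2,v2=ray(c2,p2);s=np.linalg.lstsq(np.c_[v1,-v2],C2-C1,rcond=None)[0]
    a,b=C1+s[0]*v1,C2+s[1]*v2;return (a+b)/2,np.linalg.norm(a-b)
E
python3 - <<'E'
from h import *
out={}
for n,box in(("top",(280,185,370,270)),("side",(262,182,345,262))):
    c=cam(n);im=c[0];x0,y0,x1,y1=box
    hsv=cv2.cvtColor(im,cv2.COLOR_RGB2HSV)
    m=((hsv[...,1]<40)&(hsv[...,2]>(150 if n=="top" else 110))).astype(np.uint8);k=np.zeros_like(m);k[y0:y1,x0:x1]=1;m*=k
    cs,_=cv2.findContours(m,0,2);q=max(cs,key=cv2.contourArea);q=cv2.convexHull(q)
    a=cv2.approxPolyDP(q,0.06*cv2.arcLength(q,True),True)[:,0];print(n,cv2.contourArea(q),a.tolist())
    out[n]=(c,a)
# match: pick by world ordering on z=.07
def srt(n):
    c,a=out[n];P=[onplane(c,p,[0,0,.07],[0,0,1]) for p in a];m=np.mean(P,0)
    return sorted(range(len(P)),key=lambda i:np.arctan2(*(P[i]-m)[1::-1]))
i,j=srt("top"),srt("side")
Q=[]
for u,v in zip(i,j):
    X,e=two(out["top"][0],out["top"][1][u],out["side"][0],out["side"][1][v]);Q.append(X);print(X.round(4),e.round(4))
Q=np.array(Q);print(np.linalg.norm(Q-np.roll(Q,1,0),axis=1))
b=cv2.resize(out["top"][0][0][180:275,270:400],None,fx=6,fy=6,interpolation=2)
X,e=two(out["top"][0],(333,236.5),out["side"][0],(310,238));print("dial~",X,e)
E
```

```text
top 2752.5 [[302, 198], [355, 212], [343, 259], [291, 245]]
side 3355.0 [[317, 189], [344, 238], [295, 261], [269, 219]]
[ 0.4214 -0.0864  0.0781] 0.0063
[ 0.5672 -0.1269  0.0704] 0.0182
[0.6215 0.0373 0.0907] 0.0003
[0.4737 0.078  0.0514] 0.0013
[0.1746213  0.15154292 0.17404277 0.1582998 ]
dial~ [ 0.49665106 -0.05903147  0.07197597] 0.00011248247485257441
```

{"name": "move_arm", "arguments": {"motion": [[-30,-24,0,0],[-30,-24,0,0],[-30,-24,0,0],[-30,-24,0,0],[-30,-24,0,0],[-30,-24,0,0],[-30,-24,0,0],[-30,-24,0,0],[-30,-24,0,0],[-30,-24,0,0]], "gripper": 0, "grip_force": 20}}

```text
time: 1.08
eef_pos: [0.3774, 0.2772, 0.2505]
ee_rot: [0.374, 3.119, 0.0]
ft_force: [-0.7, 0.6, 0.6]
opening: 0.996
finger_force: 0.0
```

{"name": "move_arm", "arguments": {"motion": [[-20,-30,0,0],[-20,-30,0,0],[-20,-30,0,0],[-20,-30,0,0],[-20,-30,0,0],[-20,-30,0,0],[-20,-30,0,0],[-20,-30,0,0],[-20,-30,0,0],[-16,-30,0,0]]}}

```text
time: 1.92
eef_pos: [0.497, -0.0611, 0.2505]
ee_rot: [0.375, 3.118, -0.0]
ft_force: [0.3, 0.1, -0.2]
opening: 0.998
finger_force: 0.0
```

{"name": "move_arm", "arguments": {"motion": [[0,0,0,0],[0,0,0,0]]}}

```text
time: 2.08
eef_pos: [0.4965, -0.0607, 0.2502]
ee_rot: [-0.38, -3.119, 0.0]
ft_force: [-0.3, 0.6, -0.2]
opening: 0.999
finger_force: 0.0
```

Run:
```python
from h import *
c=cam("wrist");cv2.imwrite("pics/w1.png",c[0][:,:,::-1]);np.save("w1.npy",c[0]);o=arm.get_obs()
print(o["eef_pos"],o["ee_rot"],o["ft_force"],c[1:])
```

```text
[ 0.49584094 -0.05935594  0.25008689] [-3.77099585e-01 -3.11802974e+00 -6.94697162e-04] [-0.29519641  0.10782492  0.22679659] (np.float64(303.7390714365441), 316.49144734155965, 196.95827637963814, array([ 0.43222373, -0.04478695,  0.37468621]), array([[ 2.40462699e-01,  9.35956951e-01,  2.57220288e-01],
       [ 9.70658141e-01, -2.32051768e-01, -6.30456167e-02],
       [ 6.80439279e-04,  2.64833086e-01, -9.64294029e-01]]))
```

View pics/w1.png

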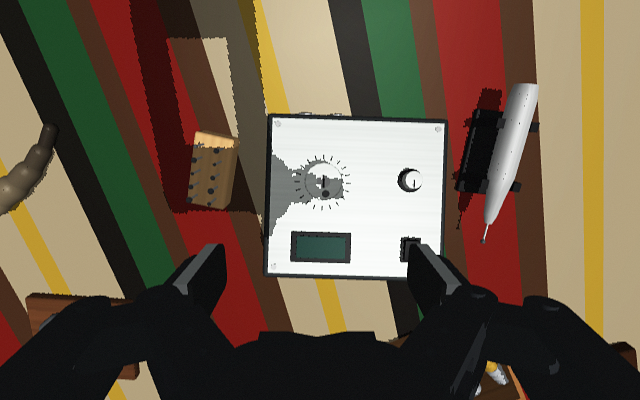

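The wrist view looks squarely down on the plate, with corners near (269,114), (447,119), (444,279) and (264,275). The dial centre is at about (323,181), its slot near vertical, the dimple at (325,193) and the small knob at (410,180).

Run:
```python
from h import *
d=eyes.read_camera("wrist")
c=cam("wrist");im=c[0]
th=-0.27
n=np.array([-.259*np.cos(th),-.259*np.sin(th),.966])
D=onplane(c,(323,181),[0,0,.0912],[0,0,1]);print("dialtop",D)
P0=D-.026*n
q=[onplane(c,p,P0,n) for p in((269,114),(447,119),(444,279),(264,275))]
for a in q:print(a.round(4))
q=np.array(q);print(np.linalg.norm(q-np.roll(q,1,0),axis=1),"exp .178/.19")
for a,b in((0,1),(3,2)): v=q[b]-q[a];print("yaw",np.arctan2(-v[0],v[1]))
K=onplane(c,(410,179),P0+.015*n,n);v=K-D;print("knob d",np.linalg.norm(v[:2]),np.arctan2(-v[0],v[1]))
cv2.imwrite("pics/w1c.png",cv2.resize(im[145:217,285:365],None,fx=8,fy=8,interpolation=cv2.INTER_CUBIC)[:,:,::-1])
```

```text
dialtop [ 0.49285594 -0.0512547   0.0912    ]
[ 0.4198 -0.0904  0.0482]
[0.4687 0.0883 0.0481]
[0.6247 0.0473 0.0913]
[ 0.5753 -0.134   0.0915]
[0.16717197 0.18528648 0.16697221 0.18782591] exp .178/.19
yaw -0.2670053165376978
yaw -0.26595905017865856
knob d 0.08660896033453078 -0.2467070078753789
```

View pics/w1c.png

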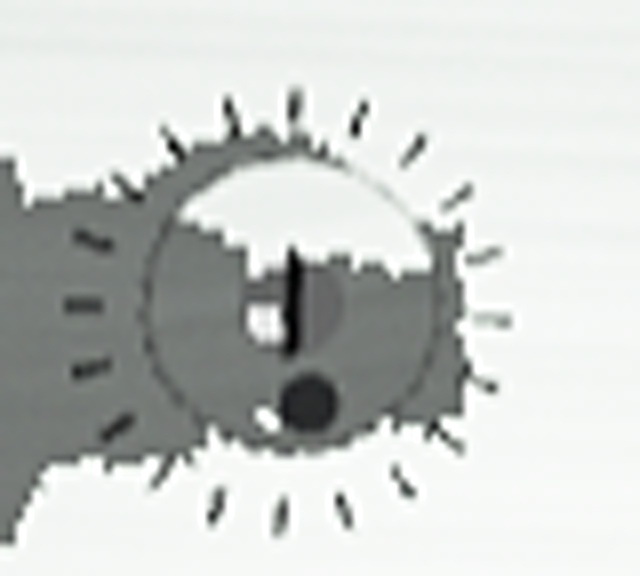

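The close-up puts the dial centre at about (321.6,182.6), with the slot vertical and the dimple at the bottom. Next I'll narrow the gripper and go lower for a better look.

{"name": "move_arm", "arguments": {"motion": [[0.4,1.6,15,0.026],[0.4,1.6,20,0],[0.4,1.6,20,0],[0.4,1.6,20,0],[0,0,12,0],[0,0,0,0],[0,0,0,0],[0,0,0,0]], "gripper": 95}}

```text
time: 2.9
eef_pos: [0.4966, -0.0518, 0.1642]
ee_rot: [0.413, 3.113, -0.0]
ft_force: [0.1, 0.0, 0.1]
opening: 0.625
finger_force: 0.0
```

Run:
```python
from h import *
c=cam("wrist");im=c[0];cv2.imwrite("pics/w2.png",im[:,:,::-1]);o=arm.get_obs()
print(o["eef_pos"],o["ee_rot"],o["opening"],o["time"])
```

```text
[ 0.49689808 -0.05208566  0.16439219] [ 4.13084136e-01  3.11246542e+00 -4.05984165e-04] 0.6282880070833656 2.95
```

View pics/w2.png

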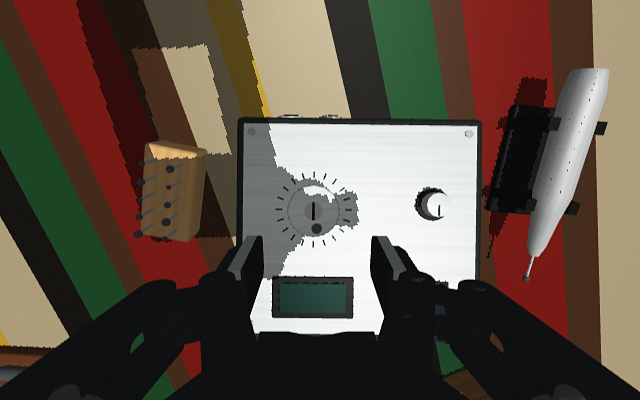

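The dial is at about (313,211), the slot is vertical, the dimple is at (316,228), and the pads are centred at column ~316.

```bash
cat >> h.py <<'E'
YAW=-.267
N=np.array([-.259*np.cos(YAW),-.259*np.sin(YAW),.966])
def slot(D,name=None):
    """rectify dial top: 10 px/mm, x right = unit +y, up = unit -x side; returns slot/dimple angle (deg, ccw)"""
    o=arm.get_obs();c=cam("wrist");_,f,cx,cy,C,Rw=c
    ux=np.cross([-np.sin(YAW),np.cos(YAW),0],N);uy=np.array([-np.sin(YAW),np.cos(YAW),0])
    W=np.array([D+a*uy*.02+b*ux*.02 for a,b in((-1,-1),(1,-1),(1,1),(-1,1))])
    q=(W-C)@Rw;px=np.c_[f*q[:,0]/q[:,2]+cx,f*q[:,1]/q[:,2]+cy].astype(np.float32)
    H=cv2.getPerspectiveTransform(px,np.float32([[0,0],[400,0],[400,400],[0,400]]))
    r=cv2.warpPerspective(c[0],H,(400,400),flags=cv2.INTER_CUBIC);g=cv2.cvtColor(r,cv2.COLOR_RGB2GRAY)
    if name:cv2.imwrite(name,r[:,:,::-1])
    m=(g<70).astype(np.uint8);cs,_=cv2.findContours(m,0,2)
    for k in cs:
        A=cv2.contourArea(k);(x,y),_=cv2.minEnclosingCircle(k)
        if A<250 or np.hypot(x-200,y-200)>165:continue
        v=cv2.fitLine(k,2,0,.01,.01)[:2,0];(u,w)=cv2.minAreaRect(k)[1]
        X=onplane(c,cv2.perspectiveTransform(np.float32([[[x,y]]]),np.linalg.inv(H))[0,0],D,N)
        print("blob A",A,"c",(round(x-200),round(200-y)),"sz",round(u),round(w),"lineang",np.degrees(np.arctan2(-v[1],v[0]))%180,"posang",np.degrees(np.arctan2(200-y,x-200)),X.round(4))
    print(o["eef_pos"].round(4),o["ft_force"].round(1),o["opening"],o["time"])
E
python3 - <<'E'
from h import *
c=cam("wrist");D=onplane(c,(313.3,211),[0,0,.0912],[0,0,1]);print(D)
slot(D,"pics/s2.png")
E
```

```text
[ 0.49461541 -0.05360069  0.0912    ]
blob A 3773.0 c (22, -113) sz 70 69 lineang 42.50136 posang -78.71864805946029 [ 0.5057 -0.0543  0.0941]
blob A 2312.0 c (-1, 6) sz 123 22 lineang 89.07827 posang 98.85519560234533 [ 0.494  -0.0535  0.091 ]
[ 0.497  -0.0523  0.1645] [0.9 0.5 0. ] 0.6237921241584979 3.0
```

{"name": "move_arm", "arguments": {"motion": [[0,-2.2,10,0],[0,0,10,0.1],[0,0,10,0.1],[0,0,10,0.1],[0,0,10,0.1],[0,0,10,0.02],[0,0,6,0],[0,0,4,0],[0,0,0,0],[0,0,0,0]]}}

```text
time: 3.88
eef_pos: [0.4957, -0.0547, 0.0933]
ee_rot: [-1.053, -2.96, 0.0]
ft_force: [0.4, 0.1, 0.3]
opening: 0.627
finger_force: 0.0
```

Run:
```python
from h import *
D=np.array([.4942,-.0536,.0912])
slot(D)
c=cam("wrist");cv2.imwrite("pics/w3.png",c[0][:,:,::-1])
```

```text
blob A 4728.0 c (20, -118) sz 77 79 lineang 82.21958 posang -80.32680419718388 [ 0.5057 -0.0547  0.0943]
blob A 12659.5 c (-4, 0) sz 126 127 lineang 166.82881 posang 173.6598082540901 [ 0.494  -0.054   0.0912]
blob A 10301.0 c (14, 24) sz 362 269 lineang 148.57088 posang 60.0603912194398 [ 0.4924 -0.0517  0.0906]
[ 0.4957 -0.0547  0.0933] [0.4 0.1 0.3] 0.62686902435385 3.8833
```

View pics/w3.png

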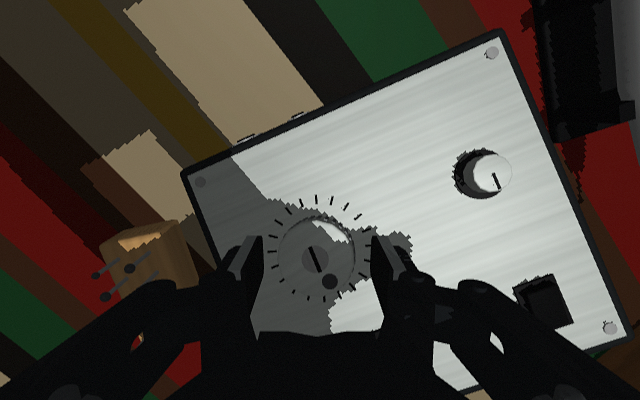

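The dial sits at (317,255), midway between the pads at columns 262 and 372. Closing with the minimum force.

{"name": "move_arm", "arguments": {"motion": [[0,0,1,0],[0,0,0,0],[0,0,0,0],[0,0,0,0],[0,0,0,0],[0,0,0,0],[0,0,0,0],[0,0,0,0]], "gripper": 150, "grip_force": 20}}

```text
time: 4.65
eef_pos: [0.4961, -0.0547, 0.0925]
ee_rot: [1.055, 2.958, 0.0]
ft_force: [0.9, 0.6, 4.4]
opening: 0.421
finger_force: 19.6
```

```bash
sed -i 's/def slot(D,name=None):/def slot(D,name=None,T=70):/; s/g<70/g<T/' h.py
python3 - <<'E'
from h import *
D=np.array([.4942,-.0536,.0912])
slot(D,"pics/s3.png",45)
E
```

```text
blob A 3978.0 c (21, -116) sz 71 72 lineang 82.324455 posang -79.88619110605048 [ 0.5056 -0.0546  0.0942]
blob A 2434.5 c (2, 0) sz 22 127 lineang 89.022415 posang 14.036243467926479 [ 0.4942 -0.0534  0.0912]
[ 0.4961 -0.0547  0.0925] [0.9 0.6 4.4] 0.4213310890304892 4.65
```

{"name": "move_arm", "arguments": {"motion": [[0,0,-0.6,0],[0,0,0,0],[0,0,0,-0.05],[0,0,0,-0.05],[0,0,0,-0.05]]}}

```text
time: 5.12
eef_pos: [0.4959, -0.0549, 0.0929]
ee_rot: [0.827, 3.03, -0.001]
ft_force: [1.5, -0.1, 2.2]
opening: 0.415
finger_force: 19.2
```

Run:
```python
from h import *
D=np.array([.4942,-.0536,.0912])
slot(D,"pics/s4.png",45);print(arm.get_obs()["wrist_torque"])
```

```text
blob A 3870.5 c (38, -114) sz 71 70 lineang 106.5506 posang -71.67871711070603 [ 0.5058 -0.0529  0.0942]
blob A 2298.5 c (-1, 0) sz 126 21 lineang 97.32961 posang -153.434948822922 [ 0.4942 -0.0537  0.0912]
[ 0.4959 -0.0549  0.0929] [ 1.5 -0.1  2.2] 0.41503940638234654 5.1167
[-0.2593947  -0.22041195 -0.0991904 ]
```

{"name": "move_arm", "arguments": {"motion": [[0,0,0,-0.06],[0,0,0,-0.06],[0,0,0,-0.06],[0,0,0,-0.06],[0,0,0,-0.06]]}}

```text
time: 5.58
eef_pos: [0.496, -0.0546, 0.0927]
ee_rot: [0.366, 3.12, 0.0]
ft_force: [1.6, 0.4, -0.8]
opening: 0.412
finger_force: 12.4
```

{"name": "move_arm", "arguments": {"motion": [[0,0,0,-0.06],[0,0,0,-0.06],[0,0,0,-0.06],[0,0,0,-0.06],[0,0,0,-0.06],[0,0,0,-0.06],[0,0,0,0],[0,0,0,0]]}}

```text
time: 6.25
eef_pos: [0.4959, -0.0547, 0.0929]
ee_rot: [-0.192, 3.135, -0.0]
ft_force: [2.0, 1.1, 2.0]
opening: 0.416
finger_force: 18.2
```

Run:
```python
from h import *
D=np.array([.4942,-.0536,.0912])
slot(D,"pics/s5.png",45);print(arm.get_obs()["wrist_torque"])
```

```text
blob A 3599.5 c (100, -72) sz 67 69 lineang 155.58322 posang -35.755650384453865 [ 0.5035 -0.0458  0.0931]
blob A 2084.0 c (4, 1) sz 124 18 lineang 128.5663 posang 12.528807709151511 [ 0.4942 -0.0531  0.0912]
blob A 7011.0 c (151, 57) sz 249 62 lineang 110.325386 posang 20.567129321636113 [ 0.4929 -0.0376  0.0897]
[ 0.4959 -0.0547  0.0929] [2.  1.1 2. ] 0.41593306742801894 6.25
[-0.46406745 -0.41430737 -0.2781661 ]
```

{"name": "move_arm", "arguments": {"motion": [[0,0,0,0],[0,0,0,0],[0,0,0,0],[0,0,0,0],[0,0,-0.4,0.1],[0,0,0,0.12],[0,0,0,0.12],[0,0,0,0.12],[0,0,0,0.12],[0,0,0,0.12]], "gripper": 95}}

```text
time: 7.13
eef_pos: [0.4952, -0.0546, 0.0931]
ee_rot: [-0.9, -3.009, 0.0]
ft_force: [-0.4, 0.3, 0.8]
opening: 0.627
finger_force: 0.0
```

{"name": "move_arm", "arguments": {"motion": [[0,0,0,0.12],[0,0,0,0.06],[0,0,0,0],[0,0,0,0]]}}

```text
time: 7.47
eef_pos: [0.4953, -0.0546, 0.0932]
ee_rot: [-1.155, -2.921, 0.0]
ft_force: [-0.1, -0.3, 0.7]
opening: 0.624
finger_force: 0.0
```

Run:
```python
from h import *
D=np.array([.4942,-.0536,.0912])
slot(D,"pics/s6.png",45)
```

```text
blob A 3974.5 c (83, -80) sz 72 71 lineang 105.48814 posang -43.89445638693243 [ 0.5038 -0.0477  0.0933]
blob A 2527.0 c (-11, -2) sz 127 23 lineang 126.19414 posang -172.23483398157467 [ 0.494  -0.0547  0.0912]
[ 0.4953 -0.0546  0.0932] [-0.1 -0.3  0.7] 0.6241869980496688 7.4667
```

{"name": "move_arm", "arguments": {"motion": [[-0.8,0,0,0],[0,0,0,0],[0,0,0,0],[0,0,0,0],[0,0,0,0],[0,0,0,0]], "gripper": 150, "grip_force": 20}}

```text
time: 8.02
eef_pos: [0.4961, -0.0553, 0.0934]
ee_rot: [1.157, 2.921, -0.0]
ft_force: [-1.4, -1.9, 4.0]
opening: 0.42
finger_force: 19.4
```

{"name": "move_arm", "arguments": {"motion": [[0,0,0,-0.06],[0,0,0,-0.06],[0,0,0,-0.06],[0,0,0,-0.06],[0,0,0,-0.06],[0,0,0,-0.06],[0,0,0,-0.06]]}}

```text
time: 8.6
eef_pos: [0.4964, -0.0552, 0.0934]
ee_rot: [0.519, 3.098, -0.0]
ft_force: [-0.2, -1.6, 0.2]
opening: 0.418
finger_force: 13.0
```

{"name": "move_arm", "arguments": {"motion": [[0,0,0,-0.06],[0,0,0,-0.06],[0,0,0,-0.06],[0,0,0,-0.06],[0,0,0,-0.06],[0,0,0,-0.06],[0,0,0,-0.06],[0,0,0,-0.06],[0,0,0,0],[0,0,0,0]]}}

```text
time: 9.43
eef_pos: [0.4966, -0.0549, 0.0933]
ee_rot: [-0.225, 3.133, 0.0]
ft_force: [0.5, 2.0, 1.2]
opening: 0.417
finger_force: 20.2
```

Run:
```python
from h import *
D=np.array([.4942,-.0536,.0912])
slot(D,"pics/s7.png",45);print(arm.get_obs()["wrist_torque"])
```

```text
blob A 1976.0 c (-2, -3) sz 18 126 lineang 179.65187 posang -123.84714706895846 [ 0.4944 -0.0539  0.0913]
blob A 3609.5 c (118, 11) sz 68 69 lineang 163.31967 posang 5.419572602072628 [ 0.4963 -0.0419  0.0909]
blob A 7054.0 c (148, 52) sz 245 63 lineang 110.41104 posang 19.246778005458616 [ 0.4933 -0.0381  0.0899]
[ 0.4966 -0.0549  0.0933] [0.5 2.  1.2] 0.4173039413000667 9.4333
[ 0.01508308 -0.21204571 -0.10473104]
```

{"name": "move_arm", "arguments": {"motion": [[0,0,0,0],[0,0,0,0],[0,0,0,0],[0,0,0,0],[0,0,0,0.1],[0,0,0,0.12],[0,0,0,0.12],[0,0,0,0.12],[0,0,0,0.12],[0,0,0,0.12]], "gripper": 95}}

```text
time: 10.32
eef_pos: [0.4961, -0.0552, 0.0933]
ee_rot: [-0.87, -3.019, 0.0]
ft_force: [-0.8, -1.5, 0.3]
opening: 0.628
finger_force: 0.0
```

{"name": "move_arm", "arguments": {"motion": [[0,0,0,0.12],[0,0,0,0.06],[0,0,0,0],[0,0,0,0]]}}

```text
time: 10.65
eef_pos: [0.4962, -0.0552, 0.0933]
ee_rot: [-1.125, -2.933, 0.0]
ft_force: [0.2, 0.1, 0.0]
opening: 0.628
finger_force: 0.0
```

Run:
```python
from h import *
D=np.array([.4942,-.0536,.0912])
slot(D,"pics/s8.png",45)
```

```text
blob A 2481.5 c (-11, -2) sz 23 126 lineang 179.70914 posang -172.23483398157467 [ 0.494  -0.0547  0.0912]
blob A 3382.0 c (111, 11) sz 72 64 lineang 130.51852 posang 5.426806421261592 [ 0.4961 -0.0426  0.0909]
[ 0.4962 -0.0552  0.0933] [0.2 0.1 0. ] 0.6276267135613586 10.65
```

{"name": "move_arm", "arguments": {"motion": [[0,0,0,0],[0,0,0,0],[0,0,0,0],[0,0,0,0],[0,0,0,0],[0,0,0,0]], "gripper": 150, "grip_force": 20}}

```text
time: 11.2
eef_pos: [0.4961, -0.0553, 0.0934]
ee_rot: [-1.128, -2.932, 0.001]
ft_force: [-1.4, -2.1, 4.2]
opening: 0.421
finger_force: 19.4
```

{"name": "move_arm", "arguments": {"motion": [[0,0,0,-0.06],[0,0,0,-0.06],[0,0,0,-0.06],[0,0,0,-0.06],[0,0,0,-0.06],[0,0,0,-0.06],[0,0,0,-0.06]]}}

```text
time: 11.78
eef_pos: [0.496, -0.0552, 0.0934]
ee_rot: [-0.488, -3.103, 0.0]
ft_force: [-2.4, -0.6, 3.2]
opening: 0.413
finger_force: 12.5
```

{"name": "move_arm", "arguments": {"motion": [[0,0,0,-0.06],[0,0,0,-0.06],[0,0,0,-0.06],[0,0,0,-0.06],[0,0,0,0],[0,0,0,0]]}}

```text
time: 12.28
eef_pos: [0.4963, -0.0552, 0.0932]
ee_rot: [0.12, 3.139, -0.0]
ft_force: [-0.6, -0.7, 2.0]
opening: 0.415
finger_force: 13.3
```

Run:
```python
from h import *
D=np.array([.4942,-.0536,.0912])
slot(D,"pics/s9.png",45);print(arm.get_obs()["wrist_torque"])
```

```text
blob A 2005.0 c (-6, -1) sz 19 125 lineang 25.946693 posang -170.53767779197437 [ 0.4941 -0.0542  0.0912]
blob A 3618.5 c (89, 75) sz 69 68 lineang 176.0985 posang 40.03591655861214 [ 0.4896 -0.0431  0.0893]
blob A 7667.0 c (164, 2) sz 286 55 lineang 98.006424 posang 0.6986943829834713 [ 0.4983 -0.0377  0.0911]
[ 0.4963 -0.0552  0.0932] [-0.6 -0.7  2. ] 0.4148947879358002 12.2833
[-0.70359798  0.08021415 -0.1191675 ]
```

{"name": "move_arm", "arguments": {"motion": [[0,0,0,-0.05],[0,0,0,-0.05],[0,0,0,-0.04],[0,0,0,0],[0,0,0,0]]}}

```text
time: 12.75
eef_pos: [0.4963, -0.0551, 0.0933]
ee_rot: [-0.099, 3.14, -0.0]
ft_force: [-0.8, -1.7, 1.9]
opening: 0.417
finger_force: 16.9
```

Run:
```python
from h import *
D=np.array([.4942,-.0536,.0912])
slot(D,"pics/s10.png",45)
```

```text
blob A 1952.0 c (-6, 0) sz 19 125 lineang 35.446022 posang 180.0 [ 0.494  -0.0542  0.0912]
blob A 3605.0 c (79, 86) sz 69 67 lineang 62.88929 posang 47.59471023879494 [ 0.4882 -0.0438  0.089 ]
blob A 7329.0 c (153, 38) sz 256 60 lineang 105.37607 posang 13.793423858037766 [ 0.4947 -0.0378  0.0902]
[ 0.4963 -0.0551  0.0933] [-0.8 -1.7  1.9] 0.4167257316482644 12.75
```

Slot at 216° (35.4° mod 180), so the shaft is on click 7. Now release, lift and shut the fingers.

{"name": "move_arm", "arguments": {"motion": [[0,0,0,0],[0,0,0,0],[0,0,0,0],[0,0,0,0],[0,0,-5,0],[0,0,-10,0],[0,0,-15,0.11],[0,0,-15,0.11],[0,0,-5,0.11],[0,0,0,0]], "gripper": 95}}

```text
time: 13.63
eef_pos: [0.4976, -0.0554, 0.1457]
ee_rot: [0.42, 3.109, -0.001]
ft_force: [-0.1, -0.1, 0.5]
opening: 0.625
finger_force: 0.0
```

{"name": "move_arm", "arguments": {"motion": [[4,0,0,0],[4,0,0,0],[3.4,0,0,0],[0,0,0,0],[0,0,0,0],[0,0,0,0],[0,0,0,0],[0,0,0,0]], "gripper": 255}}

```text
time: 14.3
eef_pos: [0.4853, -0.0522, 0.1432]
ee_rot: [-0.414, -3.114, 0.0]
ft_force: [0.0, 0.3, 0.3]
opening: -0.001
finger_force: 0.0
```

Run:
```python
from h import *
D=np.array([.4942,-.0536,.0912])
slot(D,"pics/s11.png",45);print(arm.get_obs()["ee_rot"])
c=cam("wrist");cv2.imwrite("pics/w11.png",c[0][:,:,::-1])
```

```text
blob A 10900.0 c (-8, -83) sz 233 52 lineang 87.729614 posang -95.82556711895045 [ 0.5017 -0.0565  0.0934]
blob A 3083.0 c (76, 85) sz 62 64 lineang 115.476234 posang 48.038082738760764 [ 0.4883 -0.0441  0.089 ]
[ 0.4853 -0.0522  0.1432] [0.  0.3 0.3] -0.0006193706710761556 14.3
[-4.14445809e-01 -3.11408736e+00  1.74541741e-04]
```

View pics/w11.png

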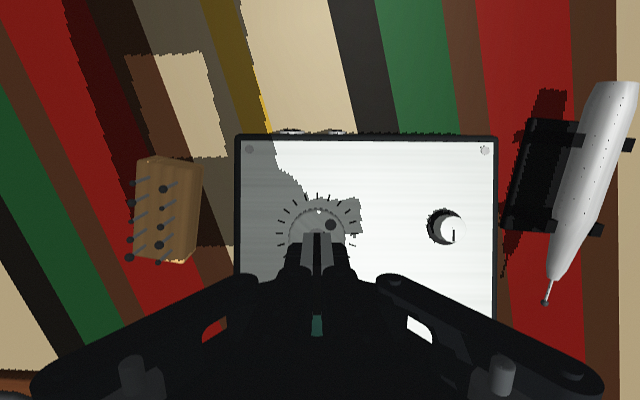

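The shut fingers end at about (317,235), over the dial at (317,228), and hide the slot. I'll back off briefly to check the slot before pressing.

{"name": "move_arm", "arguments": {"motion": [[-25,0,0,0],[-25,0,0,0],[0,0,0,0],[0,0,0,0]]}}

```text
time: 14.73
eef_pos: [0.5348, -0.0657, 0.1433]
ee_rot: [0.415, 3.113, -0.0]
ft_force: [-0.3, 0.1, -0.7]
opening: 0.002
finger_force: 0.0
```

Run:
```python
from h import *
D=np.array([.4942,-.0536,.0912])
slot(D,"pics/s12.png",60)
```

```text
blob A 1382.5 c (-6, 2) sz 15 121 lineang 35.87931 posang 164.74488129694222 [ 0.4939 -0.0541  0.0912]
[ 0.5348 -0.0657  0.1433] [-0.3  0.1 -0.7] 0.0024692566651576546 14.7333
```

{"name": "move_arm", "arguments": {"motion": [[25,0,0,0],[25,0,0,0],[0,0,10,0],[0,0,10,0],[0,0,6,0],[0,0,3,0],[0,0,0,0],[0,0,0,0]]}}

```text
time: 15.45
eef_pos: [0.4857, -0.0523, 0.114]
ee_rot: [-0.415, -3.114, 0.0]
ft_force: [-0.1, 0.2, 0.4]
opening: 0.002
finger_force: 0.0
```

{"name": "move_arm", "arguments": {"motion": [[0,0,1,0],[0,0,1,0],[0,0,0,0],[0,0,0,0]]}}

```text
time: 15.78
eef_pos: [0.4854, -0.0522, 0.1124]
ee_rot: [0.415, 3.114, -0.0]
ft_force: [0.9, -0.4, -1.0]
opening: -0.001
finger_force: 0.0
```

{"name": "move_arm", "arguments": {"motion": [[0,0,1,0],[0,0,0,0],[0,0,0,0]]}}

```text
time: 16.03
eef_pos: [0.4852, -0.0522, 0.1113]
ee_rot: [0.415, 3.114, -0.0]
ft_force: [0.1, -0.6, 0.5]
opening: 0.006
finger_force: 0.0
```

{"name": "move_arm", "arguments": {"motion": [[0,0,1,0],[0,0,0,0],[0,0,0,0]]}}

```text
time: 16.28
eef_pos: [0.4853, -0.0522, 0.1104]
ee_rot: [0.415, 3.114, -0.0]
ft_force: [-0.9, 0.0, 1.8]
opening: -0.0
finger_force: 0.7
```

{"name": "move_arm", "arguments": {"motion": [[-0.1,0,0.5,0],[0,0,0,0],[0,0,0,0]]}}

```text
time: 16.53
eef_pos: [0.4854, -0.0522, 0.11]
ee_rot: [0.415, 3.114, -0.0]
ft_force: [-0.9, -0.1, 5.1]
opening: 0.003
finger_force: 2.2
```

{"name": "move_arm", "arguments": {"motion": [[-0.1,0,0.5,0],[0,0,0,0],[0,0,0,0]]}}

```text
time: 16.78
eef_pos: [0.4856, -0.0523, 0.1095]
ee_rot: [0.415, 3.114, -0.0]
ft_force: [-0.0, 0.6, 5.3]
opening: 0.002
finger_force: 2.6
```

{"name": "move_arm", "arguments": {"motion": [[-0.2,0,0.6,0],[-0.2,0,0.6,0],[0,0,0,0],[0,0,0,0]]}}

```text
time: 17.12
eef_pos: [0.4859, -0.0523, 0.1084]
ee_rot: [0.415, 3.114, -0.0]
ft_force: [-2.1, -0.3, 7.1]
opening: -0.003
finger_force: 3.5
```

{"name": "move_arm", "arguments": {"motion": [[-0.1,0,0.4,0],[0,0,0,0],[0,0,0,0]]}}

```text
time: 17.37
eef_pos: [0.4859, -0.0524, 0.108]
ee_rot: [0.415, 3.114, -0.0]
ft_force: [-0.9, 0.8, 6.9]
opening: -0.0
finger_force: 3.8
```

{"name": "move_arm", "arguments": {"motion": [[-0.1,0,0.3,0],[0,0,0,0],[0,0,0,0]]}}

```text
time: 17.62
eef_pos: [0.486, -0.0524, 0.1078]
ee_rot: [0.415, 3.114, -0.0]
ft_force: [-1.2, 0.6, 8.2]
opening: -0.001
finger_force: 4.0
```

{"name": "move_arm", "arguments": {"motion": [[-0.1,0,0.3,0],[0,0,0,0],[0,0,0,0]]}}

```text
time: 17.87
eef_pos: [0.4861, -0.0524, 0.1077]
ee_rot: [0.415, 3.114, -0.0]
ft_force: [-2.4, 1.2, 10.3]
opening: -0.001
finger_force: 5.6
```

{"name": "move_arm", "arguments": {"motion": [[0,0,0.2,0],[0,0,0,0],[0,0,0,0],[0,0,0,0]]}}

```text
time: 18.2
eef_pos: [0.4861, -0.0524, 0.1076]
ee_rot: [0.415, 3.114, -0.0]
ft_force: [-3.1, 0.3, 12.7]
opening: -0.0
finger_force: 6.5
```

On the stop: the force is rising with almost no travel, at 12.7 N. Backing out along the axis and lifting clear.

{"name": "move_arm", "arguments": {"motion": [[0.3,0,-1,0],[0.3,0,-1,0],[0.3,0,-1.5,0],[0,0,-5,0],[0,0,-20,0],[0,0,-20,0],[-25,0,0,0],[-25,0,0,0],[0,0,0,0],[0,0,0,0]]}}

```text
time: 19.03
eef_pos: [0.5344, -0.0656, 0.1554]
ee_rot: [0.415, 3.113, -0.0]
ft_force: [-1.1, 0.7, -0.5]
opening: -0.001
finger_force: 0.0
```

Run:
```python
from h import *
D=np.array([.4942,-.0536,.0912])
slot(D,"pics/s13.png",60)
```

```text
blob A 1377.0 c (-6, 2) sz 16 123 lineang 35.354607 posang 157.38013505195957 [ 0.4938 -0.0541  0.0911]
[ 0.5344 -0.0656  0.1554] [-1.1  0.7 -0.5] -0.0008441330155508215 19.0333
```

```bash
python3 -c "
from workcell import arm
print(arm.job_done())"
```

```text
the job is handed in; nothing more can be done
None
```

I handed the job in: the dial is seven clicks anticlockwise by its slot (about 126°). I pushed it in to its stop at about 13 N and it still reads click seven after the release, with the unit moved about 1 mm at most and nothing else touched.

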